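Open the combination safe on the dresser

TASK

Open the small medicine safe on the dresser: roll its three ribbed dials so that 4-2-6 stands on top, read left to right from the robot's side, each number clicked squarely upright. Then slide the steel catch beside the dials fully towards the dials so that the lid springs open by itself, and let go. Leave the other things on the dresser where they are.

Things in the scene. Friction and masses are not known exactly. Their poses are not given: they have to be found in the camera images.
- safe: grey steel safe bolted to the dresser, 200 deep x 270 wide x 72 high mm. Origin: centre of its underside; x points from its front (the robot's side) to its back, y to its left as seen from the robot's side, z up. The front 89 mm of its top is a level lock deck, the rest the grey lid, both 72 mm high. In the deck stand three equal dials in a row along y; right of them (-y) the catch
- dial_1_axis (a point): centre of the left (+y) dial, on its axle; x -55, y +80, z 62 mm in the safe's frame. Each dial is a black drum, radius 24 mm, 20 mm wide, axle along the safe's y. White numerals 0 to 9 go round its rim; between them ten ribs, 4 mm thick, as wide as the drum, reach to radius 30 mm, so the ribs rise to 20 mm above the deck
- dial_2_axis (a point): centre of the middle dial; x -55, y +35, z 62 mm in the safe's frame. With a number squarely on top, a rib stands 18 degrees (0.314 rad) to either side of the top, the next ones at 54 degrees. Push a rib along the safe's x with a fingertip to roll the dial: about 3 N at the rib carries it over its click stop
- dial_3_axis (a point): centre of the right dial; x -55, y -10, z 62 mm in the safe's frame. Let go, a dial clicks by itself to the nearest number (a sprung stop every 36 degrees: past half way it snaps on to the next); only within about 2 degrees of half way between two numbers can it stay put. Dials turn endlessly both ways, one without another, while the catch is at rest
- dial_1 (a joint): angle of the left dial, rad: n x 0.6283 means that the number n is squarely on top (give or take whole turns of 6.283). It grows, and the number with it, as the top of the dial rolls away from the robot's side, towards the lid. Numerals stand upright for someone looking from the robot's side. Wanted: 4
- dial_2 (a joint): angle of the middle dial, same meaning. Wanted: 2
- dial_3 (a joint): angle of the right dial, same meaning. Wanted: 6
- catch_tab (a point): centre of the catch's steel thumb tab, 34 (x) x 12 (y) x 18 (z) mm, standing on the deck right of the dials with its top 19 mm above the deck; at rest at x -55, y -100, z 82 mm in the safe's frame, its right face at y -106, deck free for 27 mm to the right of it. Pushed on that right face it slides to the safe's +y
- catch (a joint): travel of the catch, m: 0 at rest, 0.018 fully slid towards the dials. It takes 3 to 7 N, and a spring returns it when let go. It stops at about 0.003 unless all three dials stand at their numbers; past about 0.011 it frees the lid
- lid (a joint): angle of the lid, rad, 0 shut to 1.3 fully open. Hinged along the safe's back edge; the lid is 106 mm deep, its front edge rises and swings back. Held down by the catch; when freed, a damped spring opens it fully in about two seconds
- lid_edge (a point): middle of the lid's front edge, top side; when shut at x -8, y 0, z 72 mm in the safe's frame
- glass_box: frosted glass box shaped like a bar of soap, 77 x 117 x 40 mm, bystander; origin at the centre of its underside
- coaster: round wooden coaster, 96 mm across, 10 mm thick, bystander; origin at the centre of its underside
- hair_claw: lavender plastic hair claw, 84 x 48 x 58 mm, bystander; origin at the centre of its underside
- nail_clipper: chrome nail clipper, 82 x 15 x 22 mm, lying along its x, bystander; origin at the centre of its underside

How it is judged (in metres and radians):
On the way, in this order (a step that is already met when the one before it is completed fails the run):
1. all three dials show the code 4-2-6 (each within 0.15 rad) while the lid is still shut ((value of joint dial_1 between -3.92 and -3.62 rad or value of joint dial_1 between 2.363 and 2.663 rad or value of joint dial_1 between 8.646 and 8.946 rad) and (value of joint dial_2 between -5.177 and -4.877 rad or value of joint dial_2 between 1.107 and 1.407 rad or value of joint dial_2 between 7.39 and 7.69 rad) and (value of joint dial_3 between -2.663 and -2.363 rad or value of joint dial_3 between 3.62 and 3.92 rad or value of joint dial_3 between 9.903 and 10.203 rad) and value of joint lid below 0.05 rad), for 0.2 s.
2. the catch is slid at least 12 of its 18 mm towards the dials, the code still set ((value of joint dial_1 between -3.92 and -3.62 rad or value of joint dial_1 between 2.363 and 2.663 rad or value of joint dial_1 between 8.646 and 8.946 rad) and (value of joint dial_2 between -5.177 and -4.877 rad or value of joint dial_2 between 1.107 and 1.407 rad or value of joint dial_2 between 7.39 and 7.69 rad) and (value of joint dial_3 between -2.663 and -2.363 rad or value of joint dial_3 between 3.62 and 3.92 rad or value of joint dial_3 between 9.903 and 10.203 rad) and value of joint catch above 0.012 m), for 0.05 s.
At the end, for the whole second after the job is handed in: The dials still show 4-2-6 (each within 0.15 rad of its number squarely on top), the lid stands open past 1.1 rad and at rest, and the catch has been let go and is back within 3 mm of its rest ((value of joint dial_1 between -3.92 and -3.62 rad or value of joint dial_1 between 2.363 and 2.663 rad or value of joint dial_1 between 8.646 and 8.946 rad) and (value of joint dial_2 between -5.177 and -4.877 rad or value of joint dial_2 between 1.107 and 1.407 rad or value of joint dial_2 between 7.39 and 7.69 rad) and (value of joint dial_3 between -2.663 and -2.363 rad or value of joint dial_3 between 3.62 and 3.92 rad or value of joint dial_3 between 9.903 and 10.203 rad) and value of joint lid above 1.1 rad and value of joint catch below 0.003 m and velocity of joint lid below 0.1 rad/s); the robot touches nothing.
It fails at once if the glass box is moved by more than 20 mm (distance of glass_box from where it was at the start of the episode above 0.02 m).
It fails at once if the coaster is moved by more than 20 mm (distance of coaster from where it was at the start of the episode above 0.02 m).
It fails at once if the hair claw is moved by more than 20 mm (distance of hair_claw from where it was at the start of the episode above 0.02 m).
It fails at once if the nail clipper is moved by more than 20 mm (distance of nail_clipper from where it was at the start of the episode above 0.02 m).
It also fails if it takes over 58 s, if anything falls off the work surface, if the arm or the gripper's body presses on something with over 40 N, if the wrist force passes 120 N, or if a joint passes its speed limit or range.

ROBOT

A 6-joint arm with a two-finger parallel gripper is mounted at the origin on the work surface. World frame = base frame: x ahead of the robot, y to its left, z up, the work surface at z = 0. Lengths are in m, angles in degrees, forces in N, time in s.
With the tool pointing down it reaches from about 0.3 to 0.875 m from the base axis. Payload 4.2 kg.
Tool frame: the origin (TCP) lies at the very end of the fingers, on their centre line; the grasp point (between the pads) lies 19 mm behind it; z points along the fingers, y is the direction in which the jaws open and shut (so a half turn about z gives the same grasp; the last joint's range is limited). The gripper opens to 85 mm and grips with 20 to 120 N. Pads are 22 mm wide; open, the fingers measure 114 mm over their backs; the gripper's body (76 mm by 85 mm) begins 54 mm behind the grasp point. The pads swing forward as they close: fully open they stand 13 mm farther back than shut.
Start: joints at [-70.015, 18.312, 89.639, -0, 72.044, -1.146], TCP at [0.207, -0.536, 0.231] pointing down, gripper open.
Joint ranges: [-177.97, 177.97], [-48.28, 115.42], [12.27, 149.76], [-77.06, 257.06], [2.81, 150.46], [-146.56, 146.56]. Speed limits (degrees/s): [147.25, 147.25, 180, 180, 180, 180].

INTERFACE

Orientations are given as [roll, pitch, yaw] about the fixed x, y, z axes, in that order (R = Rz(yaw) Ry(pitch) Rx(roll)).
In Python, from station import robot, optics, outline_of gives the robot as it stands. The module is installed in compiled form; this text tells all that it offers.
- The arm moves only by the tool apply_moves, never from a script. Its argument "motion" is a list of rows, each a list of 3 entries, a list of its own where there are three numbers: the opening, from -1 (shut) to 1 (fully open), so that 0 is half open, then the shift along the tool's x, y, z in mm, then the turn about the tool's z in degrees. In form: [[grip, [tx, ty, tz], roll], ...]. A call has 1 to 12 rows; each row shifts and turns the commanded pose from where the row before left it, along the tool's axes as they then stand; what a row does not reach is not made up. A row lasts 1/8 s, in which the tool goes at most 62.5 mm and 10.7 degrees, less where a joint would pass 70% of its speed; a pose out of reach is approached as far as the arm can. A call is refused whole if a number of a shift passes 62.5 or a number of a turn 10.7, either way. A call with a gripper value outside its range is refused whole. The fingers move at their own pace and stop on an object; "grip_force" is the grip in N (left out, the last holds). Time passes only in rows, so rows that do not move let the fingers close. It gives the time, the measured TCP pose, the force and the opening at its end, in the units of the state.
- robot.read_state(): the state, without advancing time (a new reading comes with each control period).
- optics.capture(name): name is "scene" or "top"; returns a dict with "frame" (384x512x3 uint8, red, green, blue), "fx", "fy", "cx", "cy" (pixels), "world_from_camera" (4x4, takes a point from camera to world coordinates). Camera axes: x right, y down, z forward; pixel columns grow to the right and rows downward; lengths in m; the calibration is good to about 2 mm. A picture is of the moment at which its call begins. There is no depth.
- robot.finish_job(): hands the job in, once; it reports no verdict.
Trained networks look in a picture, given as the dict that the camera call returned (one of the last four; its "shot" number tells which), for a name from the list of things; names that differ only in an ending like _2 or _b are one class to them, and where a whole thing is asked for, a point or a joint stands for the part that bears it (a point fixed in the world has none). Each returns a list of dicts, best first, with "score" (0 to 1); they miss things now and then, are a little off and sometimes report something else, mostly with a low value. They report only what shows in the picture. A call takes as long as a camera call.
- outline_of(picture, target): "region" (384x512 bool, what is visible of it) and "point" ([column, row] in pixels, amid what is visible of it).
The state is a dict: "clock": time; "joint_pos": joint angles; "joint_vel": joint speeds; "joint_torque": joint torques, N m; "ee_pos": TCP position; "orientation": TCP orientation; "ft_force": force on the tool from outside, world axes, zero at the start; "wrist_torque": the same for the moment, N m; "finger_gap": finger opening in m.
Only numpy, scipy, OpenCV 4.12 (cv2) and the standard library are available. Lean on these libraries where they do the work, as an engineer would, in place of code of your own. Each camera call takes 0.05 s, during which the arm holds its last target.

## Working session

There is one attempt and no reset: what is moved stays moved. The work goes in short steps, Python scripts to look and compute and a tool call to move; the robot and the scene stay as the last step left them, time stands still between calls to the robot, and variables do not carry over. Pictures are saved under pics/ and viewed, and the job is handed in when it is done.

Besides the shell and the picture viewer there is one more tool, called as name(argument=value, ...), one argument or row to a line, values as JSON. apply_moves: Moves the arm, as the interface text tells. Its arguments: {"type":"object","properties":{"motion":{"type":"array"},"grip_force":{"type":"number"}},"required":["motion"]}

```bash
mkdir -p pics
cat > h.py <<'E'
import numpy as np, cv2
from station import robot, optics, outline_of
def cap(n,f):
    p=optics.capture(n); cv2.imwrite(f'pics/{f}.png',p['frame'][:,:,::-1]); return p
def proj(p,X):
    T=np.linalg.inv(p['world_from_camera']); X=np.atleast_2d(X)
    c=X@T[:3,:3].T+T[:3,3]
    return np.c_[p['fx']*c[:,0]/c[:,2]+p['cx'],p['fy']*c[:,1]/c[:,2]+p['cy']]
def unproj(p,uv,z):
    T=p['world_from_camera'];uv=np.atleast_2d(uv)
    d=np.c_[(uv[:,0]-p['cx'])/p['fx'],(uv[:,1]-p['cy'])/p['fy'],np.ones(len(uv))]@T[:3,:3].T
    return T[:3,3]+d*((z-T[2,3])/d[:,2])[:,None]
E
python3 - <<'E'
from h import *
s=robot.read_state();print({k:np.round(v,4) for k,v in s.items()})
for n in('scene','top'):
    p=cap(n,n+'0'); print(n,p['fx'],p['cx'],p['cy'],np.round(p['world_from_camera'],3).tolist())
    for t in('safe','dial_1','catch_tab','lid','glass_box','coaster','hair_claw','nail_clipper'):
        for o in outline_of(p,t)[:4]: print(t,round(o['score'],2),np.round(o['point'],1),o['region'].sum())
E
```

```text
{'clock': np.float64(0.0), 'joint_pos': array([-7.00185e+01,  1.83515e+01,  8.97085e+01, -2.00000e-04,
        7.20435e+01, -1.14620e+00]), 'joint_vel': array([ 0.0607, -0.0872, -0.0508, -0.0347, -0.0541,  0.0245]), 'joint_torque': array([-1.00000e-03, -4.15522e+01, -2.34160e+01,  0.00000e+00,
        8.10000e-03, -0.00000e+00]), 'ee_pos': array([ 0.2071, -0.5359,  0.2305]), 'orientation': array([-1.798965e+02, -1.900000e-03,  2.112770e+01]), 'ft_force': array([1.0225, 1.1155, 0.0643]), 'wrist_torque': array([ 0.0282, -0.0037, -0.0087]), 'finger_gap': np.float64(0.0853)}
scene 456.4681665804049 261.46340849125767 200.50843702384492 [[0.58, 0.506, -0.638, 1.301], [0.814, -0.38, 0.439, -0.535], [-0.02, -0.775, -0.632, 0.863], [0.0, 0.0, 0.0, 1.0]]
safe 0.79 [268.9 249.2] 8655
dial_1 0.7 [255.9 225.8] 195
dial_1 0.63 [280.2 211.8] 160
dial_1 0.57 [270.6 218.7] 154
catch_tab 0.47 [223.1 238. ] 68
lid 0.88 [272.6 250.2] 3424
glass_box 0.81 [149.4 341.5] 2159
coaster 0.72 [219.3 238.5] 63
coaster 0.63 [352.2 179. ] 477
coaster 0.17 [268.4 217.5] 145
hair_claw 0.66 [122.3 250.9] 670
nail_clipper 0.57 [290.2 160.1] 98
top 466.81577826985847 265.84441515793355 189.70480519004008 [[0.002, -0.998, 0.07, 0.436], [-1.0, -0.002, -0.002, 0.001], [0.002, -0.07, -0.998, 1.295], [0.0, 0.0, 0.0, 1.0]]
safe 0.87 [288.3 151.5] 7977
dial_1 0.75 [275.1 168.8] 147
dial_1 0.46 [256.9 168.9] 138
dial_1 0.45 [283.2 169.9] 179
catch_tab 0.38 [322.8 173.7] 71
lid 0.7 [288.1 131.2] 3846
glass_box 0.97 [414.3 129.1] 1258
glass_box 0.52 [288.8 131.3] 3906
hair_claw 0.74 [395.2 232. ] 533
hair_claw 0.15 [320.8 170.8] 40
nail_clipper 0.56 [162.9 262. ] 181
nail_clipper 0.38 [254.7 165.7] 168
```

Run:
```python
import cv2
a=cv2.imread('pics/top0.png'); b=cv2.imread('pics/scene0.png')
cv2.imwrite('pics/topz.png',cv2.resize(a[95:215,220:360],None,fx=5,fy=5,interpolation=cv2.INTER_CUBIC))
cv2.imwrite('pics/scz.png',cv2.resize(b[185:320,190:350],None,fx=4.4,fy=4.4,interpolation=cv2.INTER_CUBIC))
```

```text
(no output)
```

View pics/top0.png

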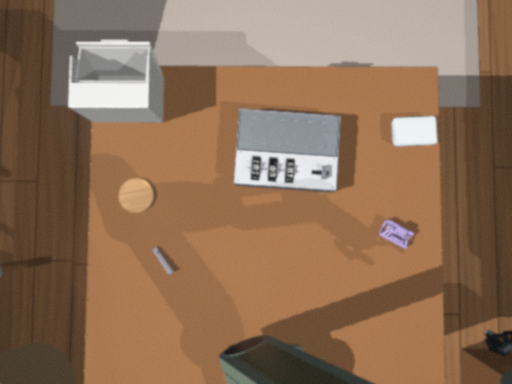

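View pics/scene0.png

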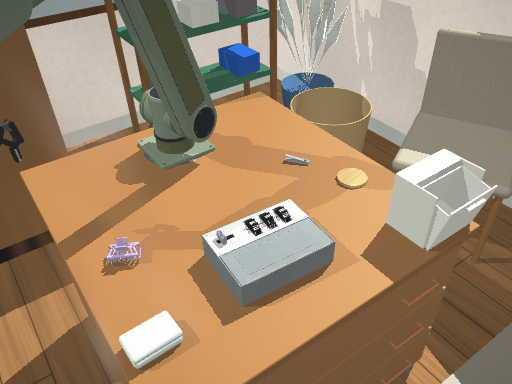

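```bash
sleep 0
```

```text
(no output)
```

View pics/topz.png

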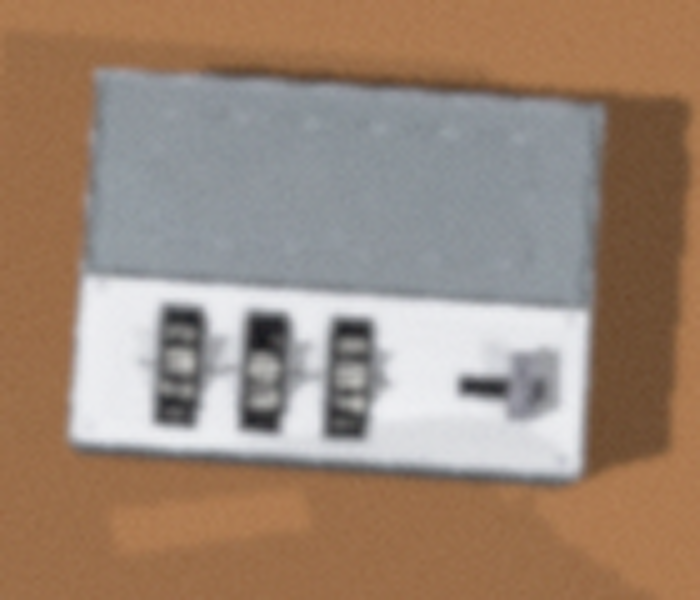

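View pics/scz.png

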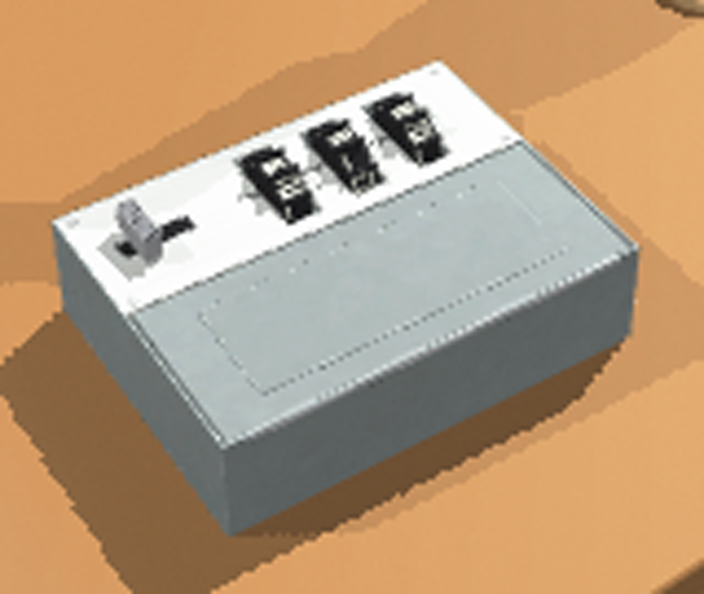

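```bash
cat > fit.py <<'E'
from h import *
from scipy.optimize import least_squares
def S(pose,P):
    x,y,a=pose; P=np.atleast_2d(P); c,s=np.cos(a),np.sin(a)
    return np.c_[x+c*P[:,0]-s*P[:,1],y+s*P[:,0]+c*P[:,1],P[:,2]]
E
python3 - <<'E'
from fit import *
pt=cap('top','top1'); ps=cap('scene','sc1')
out={}
for n,p in(('top',pt),('scene',ps)):
    fr=sum(optics.capture(n)['frame'].astype(float) for _ in range(6))/6
    out[n]=fr; np.savez(f'{n}.npz',fr=fr,fx=p['fx'],fy=p['fy'],cx=p['cx'],cy=p['cy'],world_from_camera=p['world_from_camera'])
uv=np.array([[233.6,183.5],[335.8,190.5],[239.4,109],[341,115.6]])-0.1
W=unproj(pt,uv,0.072);print(W.round(4)); 
print([np.linalg.norm(W[i]-W[j]).round(4) for i,j in((0,1),(2,3),(0,2),(1,3))])
C=np.array([[-.1,.135,.072],[-.1,-.135,.072],[.1,.135,.072],[.1,-.135,.072]])
f=lambda q:(proj(pt,S(q,C))-uv).ravel()
r=least_squares(f,[.5,-.05,0]);print(r.x,r.fun.round(2))
# scene corners from zoom
k=4.4;us=np.array([[437/k+190,62/k+185],[52/k+190,224/k+185],[637/k+190,247/k+185],[228/k+190,447/k+185]])
print('scene resid',(proj(ps,S(r.x,C))-us).round(2).tolist())
r2=least_squares(lambda q:(proj(ps,S(q,C))-us).ravel(),r.x);print(r2.x,r2.fun.round(2))
for n,p in(('top',pt),('scene',ps)):
    im=cv2.resize(out[n].astype(np.uint8)[:,:,::-1],None,fx=1,fy=1)
    for d,y in enumerate((.08,.035,-.01)):
        # unwrap: angle -80..80 ; u across
        th=np.deg2rad(np.linspace(80,-80,480)); yy=np.linspace(.013,-.013,90)
        P=np.array([[-.055+.024*np.sin(t),y+v,.062+.024*np.cos(t)] for t in th for v in yy])
        uvp=proj(p,S(r.x if n=='top' else r2.x,P)).reshape(480,90,2).astype(np.float32)
        m=cv2.remap(out[n].astype(np.float32),uvp[...,0],uvp[...,1],cv2.INTER_CUBIC)
        m=np.clip(m*1.3,0,255).astype(np.uint8)
        if d==0 and n=='top': rows=[]
        rows.append(m[:,:,::-1]); rows.append(np.full((480,20,3),128,np.uint8))
cv2.imwrite('pics/unw.png',np.hstack(rows))
b=out['top'].astype(np.uint8)[:,:,::-1]
cv2.imwrite('pics/tz.png',cv2.resize(b[150:190,245:305],None,fx=13,fy=13,interpolation=cv2.INTER_CUBIC))
b=out['scene'].astype(np.uint8)[:,:,::-1]
cv2.imwrite('pics/sz.png',cv2.rotate(cv2.resize(b[200:240,238:298],None,fx=13,fy=13,interpolation=cv2.INTER_CUBIC),cv2.ROTATE_180))
E
```

```text
[[ 0.5384  0.0836  0.072 ]
 [ 0.5207 -0.185   0.072 ]
 [ 0.7372  0.0696  0.072 ]
 [ 0.7202 -0.2004  0.072 ]]
[np.float64(0.2692), np.float64(0.2706), np.float64(0.1993), np.float64(0.2001)]
[ 0.62914238 -0.0580495  -0.0678254 ] [ 0.07 -0.03  0.37  0.17 -0.09 -0.31 -0.35  0.17]
scene resid [[0.03, -1.15], [-1.02, -1.34], [0.38, -0.47], [-2.02, -0.03]]
[ 0.63172699 -0.05784588 -0.05679108] [ 0.03 -0.85 -0.58 -0.3   1.12 -0.44 -0.54  0.89]
```

View pics/unw.png

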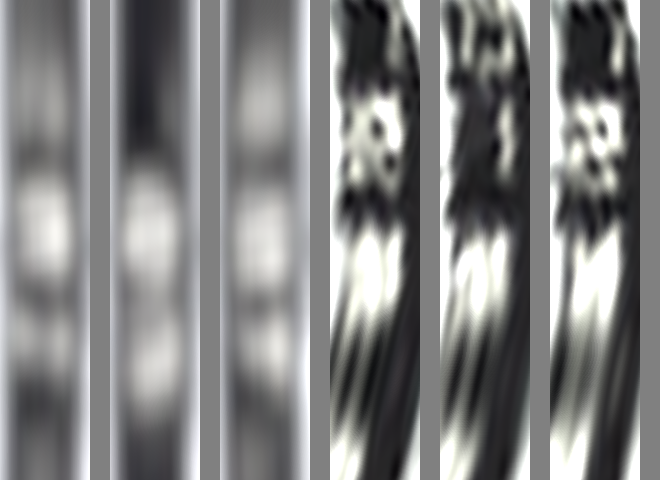

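View pics/tz.png

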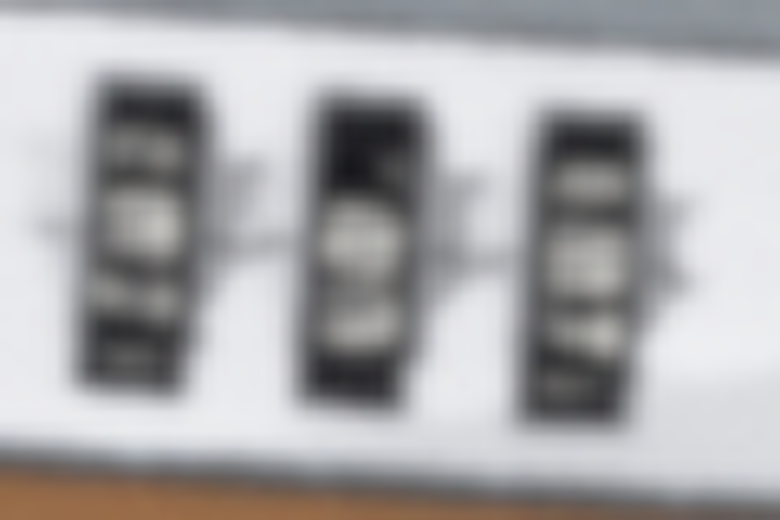

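View pics/sz.png

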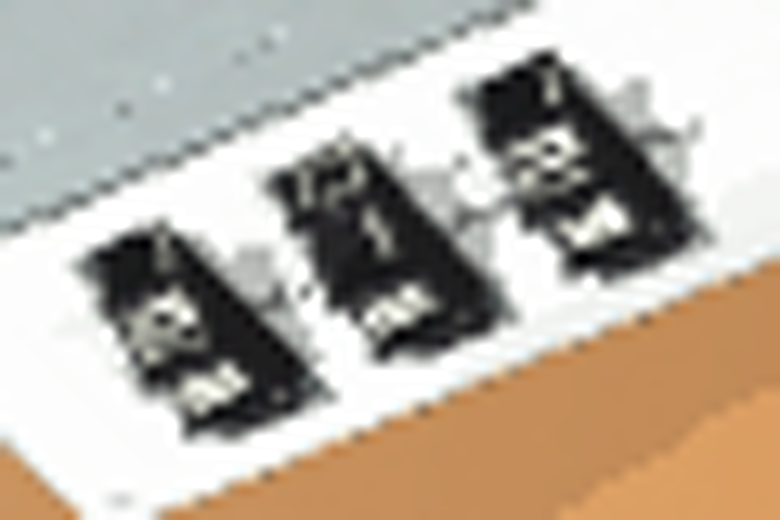

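```bash
cat > unw.py <<'E'
from fit import *
def unwrap(fr,p,pose,a0=90,a1=-20,H=560,Wd=180,hw=.010,r=.024):
    rows=[]
    for y in (.08,.035,-.01):
        th=np.deg2rad(np.linspace(a0,a1,H)); yy=np.linspace(hw,-hw,Wd)
        P=np.array([[-.055+r*np.sin(t),y+v,.062+r*np.cos(t)] for t in th for v in yy])
        uvp=proj(p,S(pose,P)).reshape(H,Wd,2).astype(np.float32)
        m=cv2.remap(fr.astype(np.float32),uvp[...,0],uvp[...,1],cv2.INTER_LINEAR)
        rows+= [np.clip(m,0,255).astype(np.uint8)[:,:,::-1],np.full((H,20,3),(0,0,200),np.uint8)]
    return np.hstack(rows)
E
python3 - <<'E'
from unw import *
p=np.load('scene.npz')
cv2.imwrite('pics/unw2.png',unwrap(p['fr'],p,[ 0.6305,-0.058,-0.0600]))
E
```

```text
(no output)
```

View pics/unw2.png

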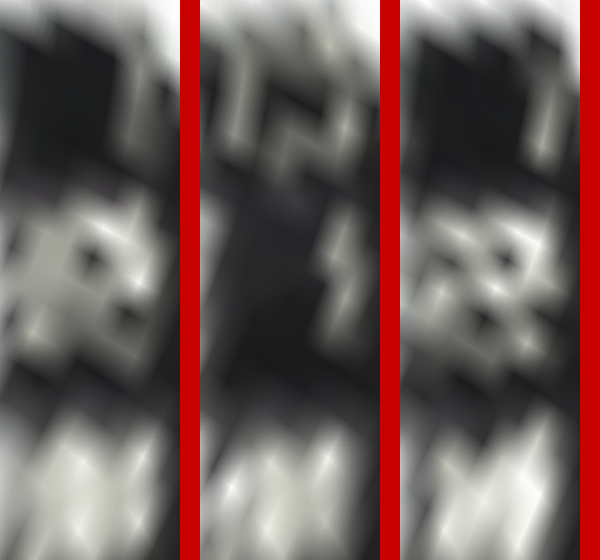

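The top view (dials near 257/273/290, 168) and the scene view suggest the dials read 3-2-3. The numerals look seven-segment: a "1" sits behind the top of dial 2, and a "2" behind the tops of dials 1 and 3. I'll move over dial 1, roll it one click and check that reading.

apply_moves(
  motion=[
    [-1, [0, 0, 0], 8.2],
    [-1, [0, 0, 0], 8.2],
    [-1, [0, 0, 0], 8.3],
  ],
  grip_force=40,
)

```text
clock: 1.98
ee_pos: [0.2073, -0.5364, 0.2313]
orientation: [180.0, -0.0, -3.8]
ft_force: [0.3, 0.1, -0.4]
finger_gap: 0.0323
```

apply_moves(
  motion=[
    [-1, [25.5, -48.6, 5], 0],
    [-1, [25.5, -48.6, 5], 0],
    [-1, [25.5, -48.6, 5], 0],
    [-1, [25.5, -48.6, 5], 0],
    [-1, [25.5, -48.6, 5], 0],
    [-1, [25.5, -48.6, 5], 0],
    [-1, [25.5, -48.6, 5], 0],
    [-1, [25.5, -48.6, 5], 0],
    [-1, [25.5, -48.6, 5], 0],
    [-1, [25.5, -48.6, 5], 0],
    [-1, [25.5, -48.6, 5], 0],
    [-1, [25.5, -48.6, 5], 0],
  ],
)

```text
clock: 3.48
ee_pos: [0.5499, 0.0284, 0.1713]
orientation: [180.0, -0.0, -3.6]
ft_force: [0.8, 0.1, -0.6]
finger_gap: 0.0
```

```bash
cat > rel.py <<'E'
from fit import *
POSE=np.array([0.630,-0.058,-0.063])
def show():
    s=robot.read_state(); e=s['ee_pos']; a=POSE[2]; d=e[:2]-POSE[:2]
    c,sn=np.cos(a),np.sin(a)
    print('t',s['clock'].round(2),'safe mm',(1e3*np.array([c*d[0]+sn*d[1]+.055,-sn*d[0]+c*d[1],e[2]])).round(1),'(x from axle) rpy',np.round(s['orientation'],2),'F',np.round(s['ft_force'],2),'gap',round(float(s['finger_gap']),4))
E
python3 -c "
from rel import *
show()"
```

```text
Traceback (most recent call last):
  File "rel.py", line 6, in show
    print('t',s['clock'].round(2),'safe mm',(1e3*np.array([c*d[0]+sn*d[1]+.055,-sn*d[0]+c*d[1],e[2]])).round(1),'(x from axle) rpy',np.round(s['orientation'],2),'F',np.round(s['ft_force'],2),'gap',round(float(s['finger_gap']),4))
              ^^^^^^^^^^^^^^^^
AttributeError: 'float' object has no attribute 'round'
```

```bash
sed -i "s/s\['clock'\].round(2)/round(float(s['clock']),2)/" rel.py
python3 - <<'E'
from rel import *
show()
p=cap('scene','s2'); e=robot.read_state()['ee_pos']; print(proj(p,e))
f=p['frame'][:,:,::-1]
cv2.imwrite('pics/s2z.png',cv2.resize(f[120:320,180:360],None,fx=3.3,fy=3,interpolation=cv2.INTER_CUBIC))
E
```

```text
t 3.48 safe mm [-30.4  81.1 171.3] (x from axle) rpy [ 1.7999e+02 -4.0000e-02 -3.5500e+00] F [ 0.82  0.13 -0.55] gap 0.0
[[278.30535131 178.12369624]]
```

View pics/s2z.png

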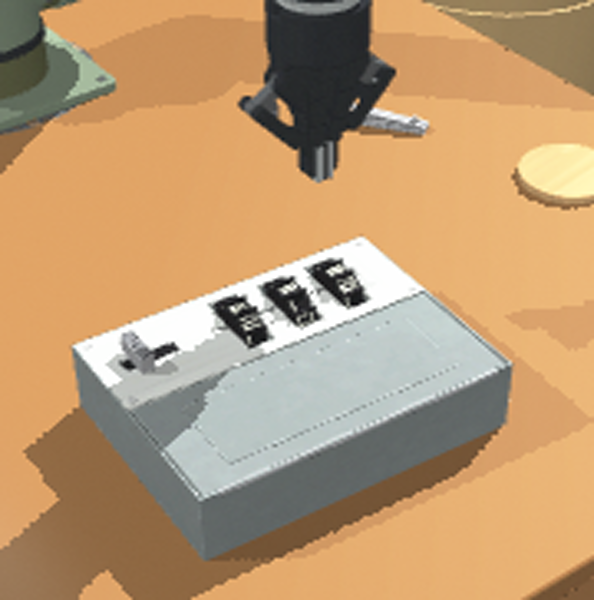

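apply_moves(
  motion=[
    [-1, [0, 1, 40], 0],
    [-1, [0, 0, 37], 0],
    [-1, [0, 0, 6], 0],
    [-1, [0, 0, 0], 0],
  ],
)

```text
clock: 4.03
ee_pos: [0.5494, 0.0255, 0.0889]
orientation: [180.0, -0.0, -3.6]
ft_force: [-0.5, -0.2, -0.2]
finger_gap: -0.0002
```

apply_moves(
  motion=[
    [-1, [5, 0, 0], 0],
    [-1, [3, 0, 0], 0],
    [-1, [2, 0, 0], 0],
    [-1, [2, 0, 0], 0],
  ],
)

```text
clock: 4.53
ee_pos: [0.5603, 0.0249, 0.089]
orientation: [180.0, 0.1, -3.6]
ft_force: [-4.8, 0.4, 7.6]
finger_gap: -0.0006
```

```bash
python3 -c "
from rel import *
show()"
```

```text
t 4.53 safe mm [-19.8  78.4  89. ] (x from axle) rpy [ 1.7999e+02  9.0000e-02 -3.5700e+00] F [-4.8   0.36  7.58] gap -0.0006
```

apply_moves(
  motion=[
    [-1, [-5, 0, 0], 0],
    [-1, [0, 0, 2], 0],
    [-1, [4, 0, 0], 0],
    [-1, [2, 0, 0], 0],
  ],
)

```text
clock: 5.03
ee_pos: [0.5616, 0.0248, 0.0861]
orientation: [180.0, 0.1, -3.6]
ft_force: [-1.8, 0.7, 1.7]
finger_gap: -0.0
```

apply_moves(
  motion=[
    [-1, [2, 0, 0], 0],
    [-1, [2, 0, 0], 0],
  ],
)

```text
clock: 5.28
ee_pos: [0.5654, 0.0246, 0.0865]
orientation: [180.0, 0.1, -3.6]
ft_force: [-4.9, 0.0, 6.5]
finger_gap: 0.0001
```

Run:
```python
from rel import *
show()
p=cap('scene','s3')
f=p['frame'][:,:,::-1]
cv2.imwrite('pics/s3z.png',cv2.resize(f[190:250,220:310],None,fx=8,fy=8,interpolation=cv2.INTER_CUBIC))
```

```text
t 5.28 safe mm [-14.7  78.4  86.5] (x from axle) rpy [ 1.7999e+02  1.0000e-01 -3.5700e+00] F [-4.88  0.04  6.54] gap 0.0001
```

View pics/s3z.png

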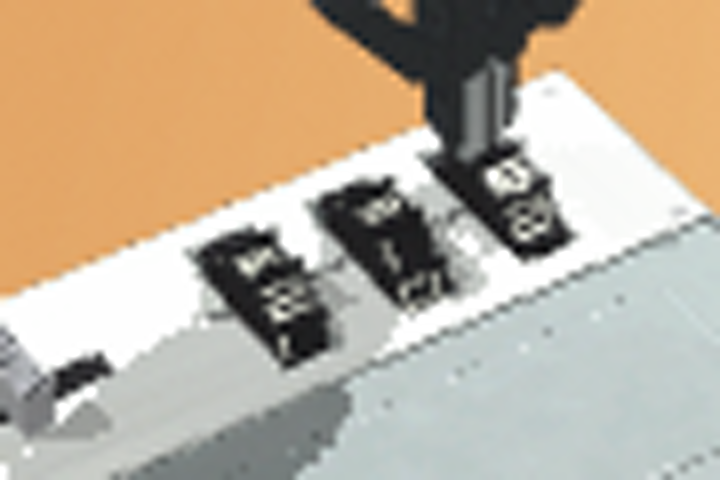

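apply_moves(
  motion=[
    [-1, [1, 0, -1.5], 0],
    [-1, [2, 0, -0.5], 0],
    [-1, [2, 0, 0], 0],
  ],
)

```text
clock: 5.7
ee_pos: [0.572, 0.0242, 0.0897]
orientation: [180.0, -0.1, -3.6]
ft_force: [-2.5, -0.1, 10.8]
finger_gap: 0.0003
```

Run:
```python
from rel import *
show()
p=cap('scene','s4')
f=p['frame'][:,:,::-1]
cv2.imwrite('pics/s4z.png',cv2.resize(f[190:250,220:310],None,fx=8,fy=8,interpolation=cv2.INTER_CUBIC))
```

```text
t 5.7 safe mm [-8.  78.4 89.7] (x from axle) rpy [ 1.80e+02 -1.50e-01 -3.57e+00] F [-2.47 -0.14 10.83] gap 0.0003
```

View pics/s4z.png

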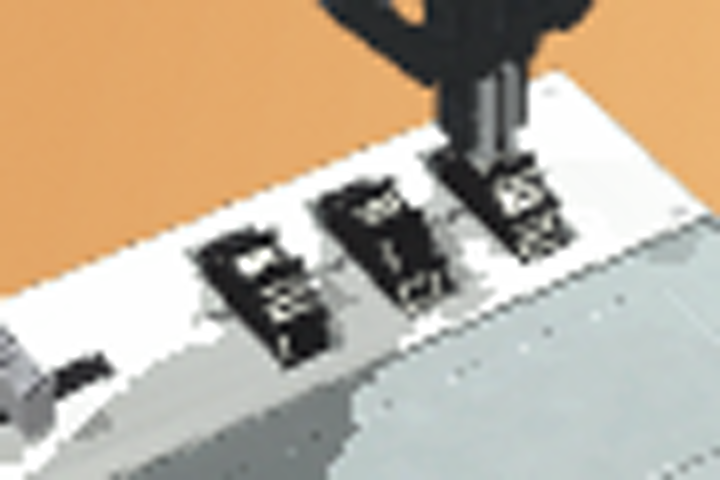

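apply_moves(
  motion=[
    [-1, [0, 0, -4], 0],
    [-1, [-10, 0, -20], 0],
    [-1, [-50, 0, -20], 0],
  ],
)

```text
clock: 6.12
ee_pos: [0.5126, 0.028, 0.1335]
orientation: [-180.0, -0.2, -3.6]
ft_force: [-0.2, -0.2, 1.5]
finger_gap: -0.0002
```

```bash
cat > look.py <<'E'
import sys
from rel import *
from unw import unwrap
show()
n=sys.argv[1]
p=cap('scene',n); fr=sum(optics.capture('scene')['frame'].astype(float) for _ in range(3))/3
f=fr.astype(np.uint8)[:,:,::-1]
a=cv2.rotate(cv2.resize(f[195:245,232:302],None,fx=8,fy=8,interpolation=cv2.INTER_CUBIC),cv2.ROTATE_180)
pt=optics.capture('top')['frame'][:,:,::-1]
b=cv2.resize(pt[155:185,245:305],None,fx=4,fy=4,interpolation=cv2.INTER_CUBIC)
cv2.imwrite(f'pics/{n}z.png',np.hstack([a,np.vstack([b,np.zeros((280,240,3),np.uint8)])]))
E
python3 look.py s5
```

```text
t 6.12 safe mm [-67.6  78.5 133.5] (x from axle) rpy [-179.99   -0.18   -3.59] F [-0.23 -0.19  1.51] gap -0.0002
```

View pics/s5z.png

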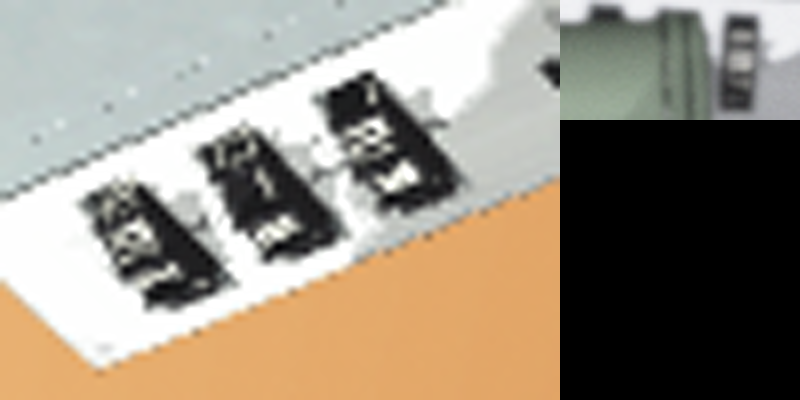

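apply_moves(
  motion=[
    [-1, [18, 45, 0], 0],
    [-1, [18.5, 43.5, 0], 0],
    [-1, [0, 0, 30], 0],
    [-1, [0, 0, 16.5], 0],
    [-1, [0, 0, 0], 0],
  ],
)

```text
clock: 7.0
ee_pos: [0.5417, -0.0628, 0.0842]
orientation: [-180.0, 0.2, -3.6]
ft_force: [0.9, 0.4, 0.7]
finger_gap: -0.0002
```

```bash
python3 -c "
from rel import *
show()"
```

```text
t 7.0 safe mm [-32.8 -10.3  84.2] (x from axle) rpy [-179.99    0.18   -3.59] F [0.93 0.39 0.68] gap -0.0002
```

apply_moves(
  motion=[
    [-1, [7, 0, -2.8], 0],
    [-1, [4, 0, 0], 0],
    [-1, [3, 0, 0], 0],
    [-1, [3, 0, 0], 0],
    [-1, [2, 0, -1], 0],
    [-1, [3, 0, -1.5], 0],
    [-1, [3, 0, 0], 0],
  ],
)

```text
clock: 7.88
ee_pos: [0.5675, -0.0641, 0.0914]
orientation: [180.0, -0.1, -3.6]
ft_force: [-0.2, 0.5, 0.3]
finger_gap: 0.0002
```

apply_moves(
  motion=[
    [-1, [0, 0, -6], 0],
    [-1, [-10, 0, -10], 0],
    [-1, [-40, 0, 0], 0],
  ],
)

```text
clock: 8.25
ee_pos: [0.5183, -0.0612, 0.1083]
orientation: [180.0, -0.2, -3.6]
ft_force: [0.1, -0.2, -0.1]
finger_gap: 0.0002
```

```bash
python3 look.py s6
```

```text
t 8.25 safe mm [-56.3 -10.2 108.3] (x from axle) rpy [179.98  -0.22  -3.56] F [ 0.11 -0.18 -0.07] gap 0.0002
```

View pics/s6z.png

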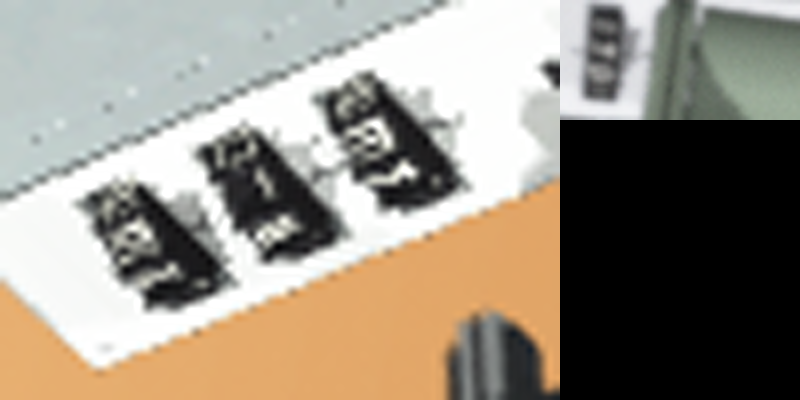

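apply_moves(
  motion=[
    [-1, [23.5, 0, 0], 0],
    [-1, [0, 0, 10], 0],
    [-1, [0, 0, 11.3], 0],
    [-1, [0, 0, 0], 0],
  ],
)

```text
clock: 9.0
ee_pos: [0.5387, -0.0623, 0.0842]
orientation: [-180.0, 0.2, -3.6]
ft_force: [0.0, 0.5, 0.5]
finger_gap: -0.0001
```

```bash
python3 -c "
from rel import *
show()"
```

```text
t 9.0 safe mm [-35.9 -10.   84.2] (x from axle) rpy [-179.99    0.23   -3.57] F [0.03 0.47 0.54] gap -0.0001
```

apply_moves(
  motion=[
    [-1, [10, 0, -2.8], 0],
    [-1, [4, 0, 0], 0],
    [-1, [3, 0, 0], 0],
    [-1, [3, 0, 0], 0],
    [-1, [2, 0, -1], 0],
    [-1, [3, 0, -1.5], 0],
    [-1, [3, 0, 0], 0],
  ],
)

```text
clock: 9.88
ee_pos: [0.5687, -0.0642, 0.0911]
orientation: [180.0, -0.0, -3.6]
ft_force: [-0.6, 0.3, 1.5]
finger_gap: -0.0003
```

apply_moves(
  motion=[
    [-1, [0, 0, -6], 0],
    [-1, [-10, 0, -10], 0],
    [-1, [-40, 0, 0], 0],
  ],
)

```text
clock: 10.25
ee_pos: [0.5198, -0.0613, 0.1083]
orientation: [180.0, -0.2, -3.6]
ft_force: [0.2, -0.4, -1.1]
finger_gap: -0.0
```

```bash
python3 look.py s7
```

```text
t 10.25 safe mm [-54.8 -10.3 108.3] (x from axle) rpy [179.98  -0.23  -3.56] F [ 0.17 -0.39 -1.06] gap -0.0
```

View pics/s7z.png

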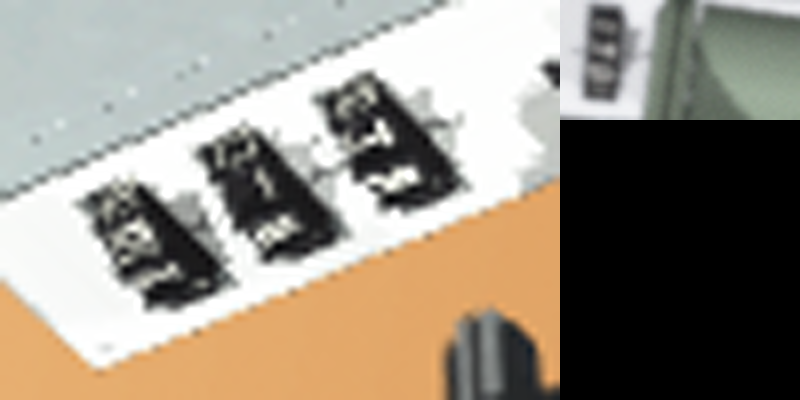

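apply_moves(
  motion=[
    [-1, [22, 0, 0], 0],
    [-1, [0, 0, 10], 0],
    [-1, [0, 0, 11.3], 0],
    [-1, [0, 0, 0], 0],
  ],
)

```text
clock: 11.0
ee_pos: [0.5388, -0.0623, 0.0842]
orientation: [-180.0, 0.2, -3.6]
ft_force: [-0.6, -0.1, -0.3]
finger_gap: -0.0003
```

apply_moves(
  motion=[
    [-1, [10, 0, -2.8], 0],
    [-1, [4, 0, 0], 0],
    [-1, [3, 0, 0], 0],
    [-1, [3, 0, 0], 0],
    [-1, [2, 0, -1], 0],
    [-1, [3, 0, -1.5], 0],
    [-1, [3, 0, 0], 0],
  ],
)

```text
clock: 11.88
ee_pos: [0.5687, -0.0642, 0.0911]
orientation: [180.0, -0.0, -3.6]
ft_force: [-0.5, -0.1, -0.1]
finger_gap: 0.0001
```

apply_moves(
  motion=[
    [-1, [0, 0, -6], 0],
    [-1, [-10, 0, -10], 0],
    [-1, [-40, 0, -20], 0],
    [-1, [-62, 0, 0], 0],
    [-1, [-62, 0, 0], 0],
  ],
)

```text
clock: 12.5
ee_pos: [0.3925, -0.0532, 0.1276]
orientation: [180.0, -0.0, -3.6]
ft_force: [0.7, -1.4, 0.3]
finger_gap: -0.0001
```

```bash
python3 look.py s8
```

```text
t 12.5 safe mm [-182.4  -10.1  127.6] (x from axle) rpy [ 1.7999e+02 -4.0000e-02 -3.5600e+00] F [ 0.66 -1.41  0.29] gap -0.0001
```

View pics/s8z.png

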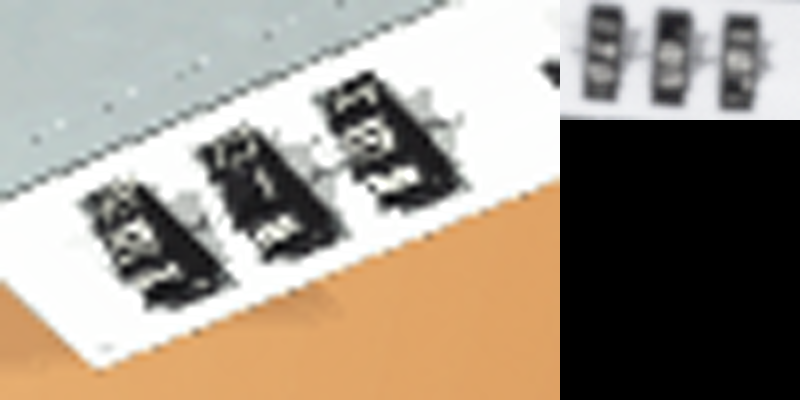

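apply_moves(
  motion=[
    [-1, [45, 30, 0], 0],
    [-1, [45, 30, 0], 0],
    [-1, [45, 30, 0], 0],
    [-1, [45, 30, 0], 0],
    [-1, [0, 0, 24], 0],
    [-1, [0, 0, 20], 0],
    [-1, [0, 0, 2], 0],
    [-1, [0, 0, 0], 0],
  ],
)

```text
clock: 13.75
ee_pos: [0.568, -0.1846, 0.0816]
orientation: [180.0, -0.1, -3.6]
ft_force: [-0.3, 0.6, 0.2]
finger_gap: 0.0003
```

Run:
```python
from rel import *
show()
p=cap('scene','s9')
f=p['frame'][:,:,::-1]
cv2.imwrite('pics/s9z.png',cv2.resize(f[190:270,190:290],None,fx=7,fy=7,interpolation=cv2.INTER_CUBIC))
```

```text
t 13.75 safe mm [   1.1 -130.3   81.6] (x from axle) rpy [ 1.7998e+02 -7.0000e-02 -3.5600e+00] F [-0.31  0.62  0.2 ] gap 0.0003
```

View pics/s9z.png

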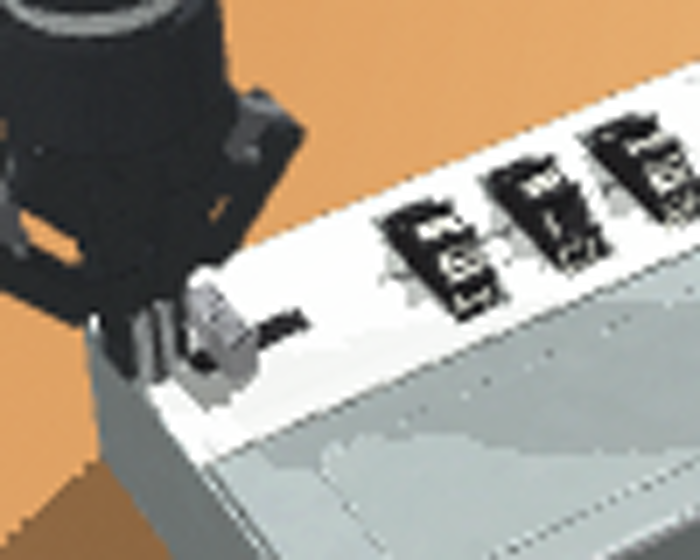

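apply_moves(
  motion=[
    [-1, [-2, -4, 2], 0],
    [-1, [0, -3, 0], 0],
    [-1, [0, -3, 0], 0],
    [-1, [0, -3, 0], 0],
  ],
)

```text
clock: 14.3
ee_pos: [0.5658, -0.1717, 0.0794]
orientation: [179.9, -0.0, -3.5]
ft_force: [-0.6, -3.6, 0.2]
finger_gap: -0.0002
```

apply_moves(
  motion=[
    [-1, [0, -3, 0], 0],
    [-1, [0, -3, 0], 0],
  ],
)

```text
clock: 14.55
ee_pos: [0.5662, -0.1656, 0.0793]
orientation: [180.0, -0.0, -3.6]
ft_force: [-1.2, -4.0, 1.8]
finger_gap: -0.0003
```

apply_moves(
  motion=[
    [-1, [0, -3, 0], 0],
    [-1, [0, -3, 0], 0],
  ],
)

```text
clock: 14.8
ee_pos: [0.5667, -0.1592, 0.0793]
orientation: [180.0, -0.0, -3.6]
ft_force: [-0.3, -3.8, 1.2]
finger_gap: 0.0002
```

Run:
```python
from rel import *
show()
p=cap('scene','s10')
f=p['frame'][:,:,::-1]
cv2.imwrite('pics/s10z.png',cv2.resize(f[190:270,190:290],None,fx=7,fy=7,interpolation=cv2.INTER_CUBIC))
```

```text
t 14.8 safe mm [  -1.8 -105.    79.3] (x from axle) rpy [ 1.7998e+02 -4.0000e-02 -3.5700e+00] F [-0.3  -3.81  1.16] gap 0.0002
```

View pics/s10z.png

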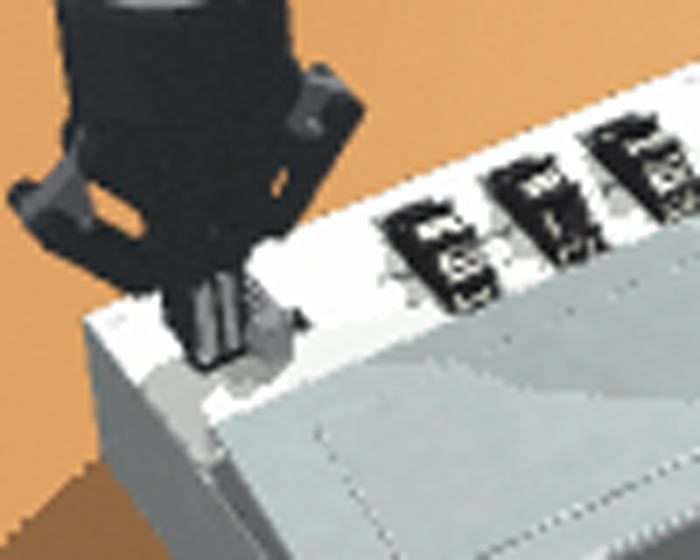

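apply_moves(
  motion=[
    [-1, [0, -2, 0], 0],
    [-1, [0, -2, 0], 0],
    [-1, [0, -1.5, 0], 0],
    [-1, [0, 0, 0], 0],
  ],
)

```text
clock: 15.35
ee_pos: [0.567, -0.155, 0.0793]
orientation: [179.9, -0.0, -3.5]
ft_force: [-0.1, -7.8, 2.7]
finger_gap: 0.0004
```

apply_moves(
  motion=[
    [-1, [0, 10, 0], 0],
    [-1, [0, 15, 0], 0],
    [-1, [-5, 10, -10], 0],
    [-1, [-40, 10, -40], 0],
    [-1, [-50, 20, -20], 0],
    [-1, [-60, 0, 0], 0],
    [-1, [-60, 0, 0], 0],
    [-1, [0, 0, 0], 0],
    [-1, [0, 0, 0], 0],
    [-1, [0, 0, 0], 0],
    [-1, [0, 0, 0], 0],
    [-1, [0, 0, 0], 0],
  ],
)

```text
clock: 16.85
ee_pos: [0.3487, -0.2053, 0.1489]
orientation: [-180.0, 0.0, -3.5]
ft_force: [-0.1, 0.1, 0.6]
finger_gap: -0.0001
```

apply_moves(
  motion=[
    [-1, [0, 0, 0], 0],
    [-1, [0, 0, 0], 0],
    [-1, [0, 0, 0], 0],
    [-1, [0, 0, 0], 0],
    [-1, [0, 0, 0], 0],
    [-1, [0, 0, 0], 0],
    [-1, [0, 0, 0], 0],
    [-1, [0, 0, 0], 0],
    [-1, [0, 0, 0], 0],
    [-1, [0, 0, 0], 0],
    [-1, [0, 0, 0], 0],
    [-1, [0, 0, 0], 0],
  ],
)

```text
clock: 18.35
ee_pos: [0.3482, -0.2053, 0.1491]
orientation: [180.0, -0.0, -3.6]
ft_force: [-0.6, -0.3, 0.3]
finger_gap: -0.0002
```

Run:
```python
from rel import *
show()
p=cap('scene','s11'); t=cap('top','t11')
f=t['frame'][:,:,::-1]
cv2.imwrite('pics/t11z.png',cv2.resize(f[95:215,220:360],None,fx=5,fy=5,interpolation=cv2.INTER_CUBIC))
```

```text
t 18.35 safe mm [-217.  -164.7  149.1] (x from axle) rpy [179.99  -0.    -3.57] F [-0.58 -0.28  0.33] gap -0.0002
```

View pics/s11.png

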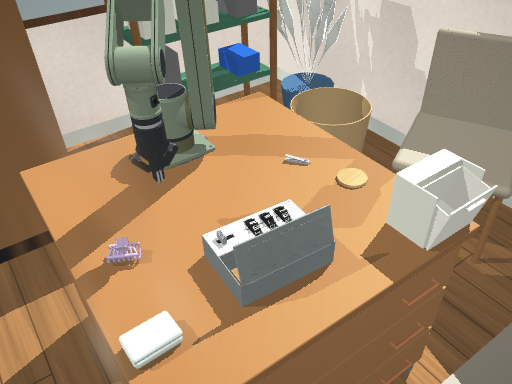

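View pics/t11z.png

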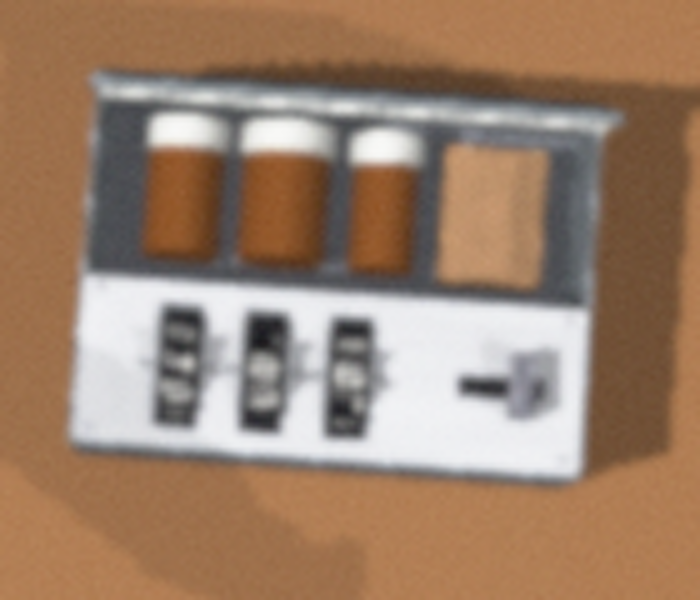

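The lid stands wide open, the catch is back at its rest position (zoomed top view, about 535, 385), and the dials haven't changed. I'll wait one more second, then hand in.

apply_moves(
  motion=[
    [-1, [0, 0, 0], 0],
    [-1, [0, 0, 0], 0],
    [-1, [0, 0, 0], 0],
    [-1, [0, 0, 0], 0],
    [-1, [0, 0, 0], 0],
    [-1, [0, 0, 0], 0],
    [-1, [0, 0, 0], 0],
    [-1, [0, 0, 0], 0],
  ],
)

```text
clock: 19.45
ee_pos: [0.3482, -0.2053, 0.1491]
orientation: [180.0, -0.0, -3.6]
ft_force: [0.8, -0.3, 0.0]
finger_gap: -0.0001
```

Run:
```python
from rel import *
a=cv2.imread('pics/s11.png').astype(int);p=cap('scene','s12')
b=p['frame'][:,:,::-1].astype(int);print('lid px change',(abs(a-b).max(2)[190:300,200:340]>40).sum())
print(robot.finish_job())
```

```text
lid px change 0
the job is handed in; nothing more can be done
None
```

The safe is open with 4-2-6 set, and I handed the job in at about 19.5 s of the 58 s allowed.

- **Dials:** They started at 3-2-3 as I read them. I rolled dial 1 up one click and dial 3 up three, and left dial 2 alone because it already showed 2. The numerals were only a few pixels high, so those readings were uncertain at first. The catch sliding fully home and freeing the lid confirmed the code.
- **Catch and lid:** I slid the catch until the push force rose to about 8 N at its end, then backed off. The lid sprang open by itself.
- **Last checks:** The pictures show the lid wide open, with no change over the final second, and the catch back at its rest position. By eye, the four other things on the dresser are where they were. The arm is clear and touching nothing.
- **Disagreements:** The two cameras placed the safe about 2.5 mm and 0.6° apart, so I used a value in between. On the first click of dial 1 the finger rode up on the ribs, with up to 11 N upward, so I adjusted its height for the rest.

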